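# Centre-punch a bracket blank through its drill template

### The arm

A 7-joint arm with a two-finger parallel gripper is mounted at the origin on the work surface. World frame = base frame: x ahead of the robot, y to its left, z up, the work surface at z = 0. Lengths are in mm, angles in rad, forces in N, time in s.
With the tool pointing down it reaches from about 425 to 975 mm from the base axis. Payload 16.7 kg.
Tool frame: the origin (TCP) lies at the very end of the fingers, on their centre line; the grasp point (between the pads) lies manip.tcp_to_grasp behind it (manip.tcp_to_grasp is the distance from the TCP to the grasp point, in mm); z points along the fingers, y is the direction in which the jaws open and shut (so a half turn about z gives the same grasp; the last joint's range is limited). The gripper opens to 85 mm and grips with 20 to 120 N. Pads are 22 mm wide; open, the fingers measure 114 mm over their backs; the gripper's body (76 mm by 85 mm) begins 54 mm behind the grasp point. The pads swing forward as they close: fully open they stand 13 mm farther back than shut.
Start: joints at [-1.254, 0.426, 0.074, 1.606, -0.034, 1.111, -0.067], TCP at [303.769, 602.744, 231.302] pointing down, gripper open.
Joint ranges: [-2.85, 2.85], [-0.5, 2.14], [-1.23, 1.37], [0.21, 2.46], [-1.02, 4.16], [0.16, 2.05], [-2.73, 2.73]. Speed limits (rad/s): [1.89, 1.89, 2.39, 2.39, 3.01, 3.01, 3.01].

### API

Orientations are given as a 3x3 rotation matrix whose columns are the frame's x, y, z axes.
In Python, from station import sensors, camera, ticket, recognise, trace, pinpoint, manip gives the robot as it stands.
- The arm moves only by the shell command python3 -m creep 'ROWS'. ROWS is a JSON object of lists of equal length, an entry for each row: "delta_pos": the shift along the tool's x, y, z in units of 25 mm (1.0 is 25 mm), a list of three; "turn": the turn about the tool's z in rad; "gripper": the opening in per cent of the stroke, from 0 (shut) to 100 (fully open). In form: {"delta_pos": [[x, y, z], ...], "turn": [turn, ...], "gripper": [gripper, ...]}. A call has 1 to 5 rows; each row is the pose to reach, as a shift and turn from the pose commanded when the call began, along the tool's axes at that moment; what a row does not reach only later rows make up. A row lasts 1/10 s, in which the tool goes at most 50 mm and 8.59 degrees, less where a joint would pass 70% of its speed; a pose out of reach is approached as far as the arm can. A call with a gripper value outside its range is refused whole. The fingers move at their own pace and stop on an object; the grip force is fixed at half the most. Time passes only in rows, so rows that repeat a pose let the fingers close. It gives the time, the measured TCP pose, the force and the opening at its end, in the units of the state.
- sensors.read_state(): the state, without advancing time (a new reading comes with each control period).
- camera(name): name is "scene" or "top" or "wrist"; returns a dict with "image" (400x640x3 uint8, red, green, blue), "depth" (400x640 float32, mm along the optical axis (not along the pixel's ray), 0 where there is no reading), "K" (3x3 intrinsics, pixels), "R" (3x3) and "t" (3): a world point X has camera coordinates R X + t; the wrist camera has in their place "hand_eye" (4x4, takes a point from camera to tool coordinates, whose origin is the TCP and whose axes are the flange's). Camera axes: x right, y down, z forward; pixel columns grow to the right and rows downward; lengths in mm; the calibration is good to about 2 mm. A picture is of the moment at which its call begins: read the wrist's pose just before it.
- ticket.finish_job(): hands the job in, once; it reports no verdict.
Trained networks look in a picture, given as the dict that the camera call returned (one of the last four; its "shot" number tells which), for a name from the list of things; names that differ only in an ending like _2 or _b are one class to them, and where a whole thing is asked for, a point or a joint stands for the part that bears it (a point fixed in the world has none). Each returns a list of dicts, best first, with "p" (0 to 1); they miss things now and then, are a little off and sometimes report something else, mostly with a low value. They report only what shows in the picture. A call takes as long as a camera call. They do not tell look-alikes from the thing itself.
- recognise(query, picture): "point" ([x, y, z] in mm, in world coordinates, good to about 4 mm: the middle of the surface that is visible of it).
- trace(query, picture): "pixels" (400x640 bool, what is visible of it).
- pinpoint(query, picture): "point" ([x, y, z] in mm, in world coordinates, good to about 4 mm: a listed point, or the origin of a listed thing).
The state is a dict: "time": time; "joints": joint angles; "dq": joint speeds; "effort": joint torques, N m; "eef_pos": TCP position; "eef_rot": TCP orientation; "contact_force": force on the tool from outside, world axes, zero at the start; "moment": the same for the moment, N m; "gripper_width": opening from 0.0 (shut) to 1.0 (fully open).
Only numpy, scipy, OpenCV 4.12 (cv2) and the standard library are available. Lean on these libraries where they do the work, as an engineer would, in place of code of your own. Each camera call takes 0.05 s, during which the arm holds its last target.

### The job

Take the centre punch out of the tool block, put its nose down through the small round hole of the plywood template on the jig, and press it straight down on the bracket blank until its hidden spring snaps, stopping there so that you do not ram the blank (never over 18 N). It must snap nowhere but in that hole. Then stand the punch upright, fully home, in its own hole of the tool block, let go, and leave the other things alone.

Things in the scene. Friction and masses are not known exactly. Their poses are not given: they have to be found in the camera images.
- punch_grip (a point): centre of the dark square grip of the loose steel centre punch (about 0.27 kg). Grip 16 x 16 mm, 60 mm tall, flats facing the point's x and y; z up along the punch. Above it a 19 mm cap, 10 mm high; just below it a collar, 26 mm across, 5 mm thick, underside 35 mm below this point; then a 14 mm barrel, 30 mm long, foot tapering to 10 mm. At the start it hangs by its collar in the tool block
- punch_mouth (a point): foot of the punch's barrel, on the axis, 65 mm below punch_grip, where the nose comes out. The nose is 7 mm across, its last 7 mm tapering to a 2 mm point, and sticks out 20 to 30 mm when free: how far is set at random and not measured
- nose (a joint): how far the nose is pushed into the barrel (m): 0 free, 0.009 hard stop. Pressing takes about 3 N at first, peaks at 11 to 14 N at about 5.5 mm, then the spring snaps: the force falls to 5 or 6 N by 7 mm (snap complete) and stays near that up to the hard stop at 9 mm, where it shoots up; over 18 N on the blank is too much. The nose springs out again when lifted
- spot (a point): the drill spot: point on the aluminium blank's top face at the bottom of the template's small round hole; z up, x and y along the jig's short and long sides. Hole 10 mm across, 2 mm chamfer at its mouth, 10 mm deep: the template's top is 10 mm above this point, 27 mm above the table. It lies 8 mm in x and 40 mm in y from the jig's centre
- jig: fixed jig, place and yaw vary: plywood board 100 (x) x 160 (y) x 12 mm, the blank and the light plywood template (70 x 125 mm) strapped on it at its y ends. Openings in a row along y: small round hole (10 mm, the one to use, towards +y), larger round hole (19 mm) in the middle, square one (21 mm) towards -y. Origin: centre of the board's underside
- block_hole (a point): mouth of the punch's hole in the top of the wooden tool block, 65 mm above the table: 17 mm across, 2 mm chamfer, right through. Block fixed, place and yaw vary, 70 (x) x 140 (y) mm; this larger hole is 32 mm to -y of its centre, the pencil's smaller one 35 mm to +y. With the punch home its collar rests on the block, punch_grip 35 mm above this point
- bracket: loose bystander: bent aluminium angle, 75 x 22 mm, 30 mm high; origin under its centre
- brush: loose bystander: paint brush with a green handle, 160 mm long, lying flat; origin under its middle
- dish: loose bystander: shallow clear dish, 72 mm across, 10 mm high; origin under its centre
- offcuts: loose bystander: wooden offcut 140 x 45 mm with a second piece on it, 42 mm high; origin under its centre
- comb: loose bystander: flat plywood comb, 75 x 24 mm, 4 mm thick; origin under its back bar
- glue: loose bystander: white glue bottle, 56 mm across, 130 mm high, standing; origin under its centre
- screwdriver: loose bystander: screwdriver lying flat; origin under its middle
- scriber_mid (a point): loose bystander: slim round wooden pencil, 8 mm across, 105 mm long, standing in the tool block's smaller hole, 67 mm from the punch; the point is 50 mm above its lower end. Leave it standing there
- punch: the whole punch, 125 to 135 mm tall in all; origin on its axis 90 mm below punch_grip
Things that resemble listed ones, but are neither listed nor needed, are in the scene too. Leave any blue or orange look-alike of the part that bears block_hole alone. Leave any blue look-alike of the punch alone.

How it is judged:
By the outcome, as a careful person would: the job done as asked, in the order asked, and still so for the second after the job is handed in, with the robot touching nothing.
It also fails if it takes over 72 s, if anything falls off the work surface, if the arm or the gripper's body presses on something with over 40 N, if the wrist force passes 120 N, or if a joint passes its speed limit or range.

## Working session

There is one attempt and no reset: what is moved stays moved. The work goes in short steps, Python scripts to look and compute and a shell command to move; the robot and the scene stay as the last step left them, time stands still between calls to the robot, and variables do not carry over. Pictures are saved under pics/ and viewed, and the job is handed in when it is done.

```bash
mkdir -p pics; ls; python3 - <<'E'
from station import sensors, camera, recognise, pinpoint, manip
import cv2
print(manip.tcp_to_grasp)
s=sensors.read_state();print(s['time'],s['eef_pos'],s['eef_rot'],s['contact_force'])
for n in ('scene','top'):
    p=camera(n);cv2.imwrite(f'pics/{n}0.png',p['image'][:,:,::-1])
    print(n,p['K'],p['R'],p['t'])
    for q in ('punch_grip','spot','block_hole','jig','scriber_mid','glue'):
        for d in pinpoint(q,p)[:3]: 
            x=p['R']@d['point']+p['t']; u=p['K']@x; print(q,[round(float(v),1) for v in d['point']],round(d['p'],2),(u[:2]/u[2]).round())
E
```

```text
pics
18.700000000000003
0.0 [303.61298832 602.41554871 230.63324813] [[-8.92988491e-01  4.50079243e-01 -4.79557488e-04]
 [ 4.50079489e-01  8.92987753e-01 -1.15146552e-03]
 [-9.00117650e-05 -1.24408444e-03 -9.99999222e-01]] [-1.32982633 -0.0561042  -0.38628177]
scene [[365.62661884   0.         326.91262498]
 [  0.         365.62661884 201.076413  ]
 [  0.           0.           1.        ]] [[ 0.67369998  0.7386736   0.02212805]
 [ 0.48790229 -0.422098   -0.764058  ]
 [-0.55504927  0.52554218 -0.64476796]] [-359.14412891 -197.98945353 1303.78751242]
punch_grip [673.2, 388.6, 9.9] 0.77 [451. 188.]
punch_grip [540.1, 165.9, 98.5] 0.58 [373. 173.]
spot [490.3, -121.5, 17.3] 0.56 [282. 231.]
block_hole [542.3, 160.7, 67.4] 0.82 [371. 183.]
block_hole [236.1, 302.3, 63.7] 0.77 [334. 128.]
block_hole [765.2, -151.6, -0.1] 0.71 [347. 311.]
jig [477.8, -160.1, 2.0] 0.78 [267. 240.]
scriber_mid [567.9, 225.3, 55.2] 0.41 [392. 181.]
glue [417.5, -435.5, 3.5] 0.7 [153. 282.]
glue [760.1, -154.4, -1.9] 0.38 [345. 310.]
top [[364.32459574   0.         314.97522816]
 [  0.         364.32459574 197.00547486]
 [  0.           0.           1.        ]] [[ 0.01221364 -0.99985388 -0.01196034]
 [-0.99290724 -0.01071238 -0.11840798]
 [ 0.11826255  0.0133217  -0.992893  ]] [  -3.52426524  555.22159579 1045.99910275]
punch_grip [539.0, 160.9, 100.6] 0.57 [258. 199.]
punch_grip [673.3, 390.6, 14.2] 0.5 [189. 158.]
spot [489.3, -122.7, 17.2] 0.71 [357. 220.]
block_hole [538.0, 160.1, 60.9] 0.78 [260. 201.]
block_hole [243.1, 297.8, 65.9] 0.65 [207. 306.]
block_hole [371.1, 150.1, 65.0] 0.57 [262. 260.]
jig [477.7, -161.2, -0.8] 0.87 [369. 224.]
glue [422.7, -442.5, -1.6] 0.93 [463. 244.]
```

View pics/scene0.png

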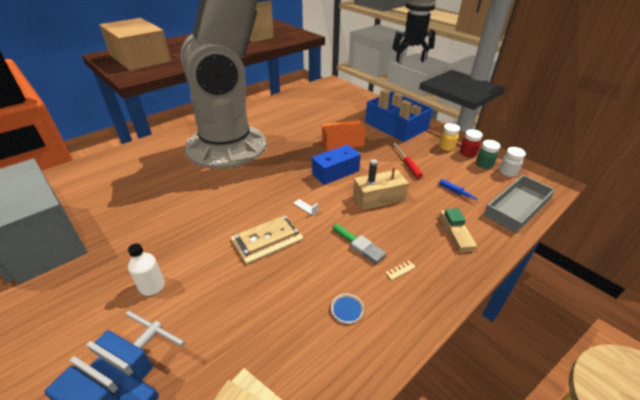

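View pics/top0.png

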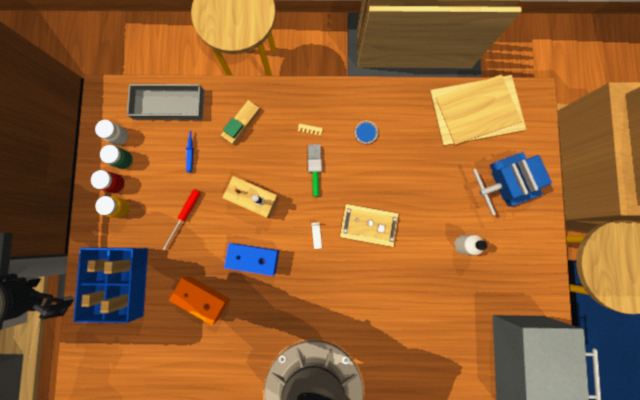

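The punch in the wooden block shows at top (258,199) and scene (373,173). It could be confused with the blue punch lying at top (189,158). The wooden block at top (250,197) has a blue look-alike at (252,260) and an orange one at (199,300). By the description I choose the steel punch in the wooden block. Next, a close crop to check that choice.

```bash
python3 - <<'E'
import cv2,numpy as np
a=cv2.imread('pics/top0.png');b=cv2.imread('pics/scene0.png')
c=[cv2.resize(x,(400,300),interpolation=cv2.INTER_CUBIC) for x in (a[170:230,210:290],b[145:220,335:435],a[195:255,330:410],b[205:265,220:300])]
cv2.imwrite('pics/crop0.png',np.vstack([np.hstack(c[:2]),np.hstack(c[2:])]))
E
```

```text
(no output)
```

View pics/crop0.png

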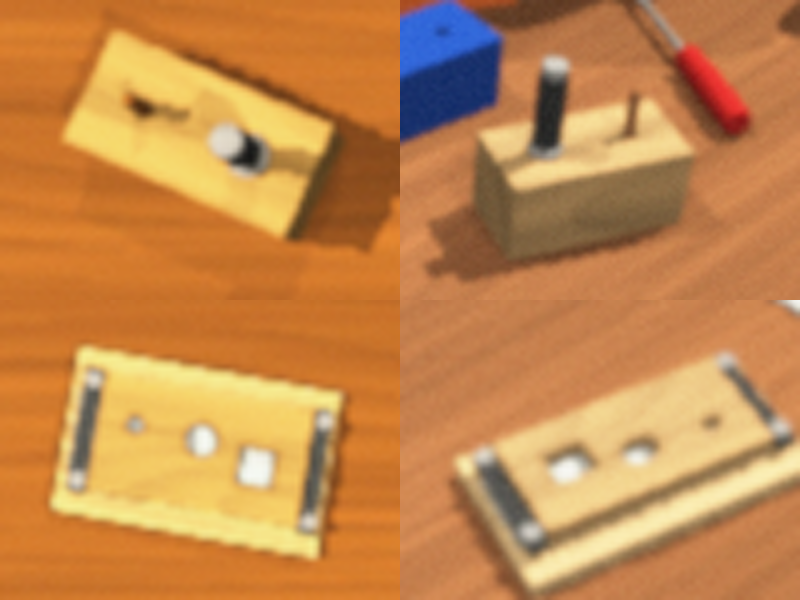

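The crop confirms it: grey cap, dark grip and collar in the wooden block, with the pencil at its other end. The jig's small round hole is at the end towards +y. Moving the wrist camera over the block.

```bash
python3 -m creep '{"delta_pos": [[-1.6,-1.1,-0.6],[-3.2,-2.2,-1.2],[-4.8,-3.3,-1.8],[-6.4,-4.4,-2.4],[-8,-5.5,-2.8]], "turn": [0,0,0,0,0], "gripper": [100,100,100,100,100]}'
python3 -m creep '{"delta_pos": [[-1.6,-1.1,0],[-3.2,-2.2,0],[-4.8,-3.3,0],[-6.2,-4.4,0],[-6.2,-4.4,0]], "turn": [0,0,0,0,0], "gripper": [100,100,100,100,100]}'
python3 - <<'E'
from station import camera
print(camera('wrist')['hand_eye'])
E
```

```text
time: 1.2
eef_pos: [419.9, 390.8, 301.9]
eef_rot: [[-0.893, 0.45, 0.001], [0.45, 0.893, 0.001], [-0.0, 0.001, -1.0]]
contact_force: [0.7, 0.5, -1.1]
gripper_width: 1.004
time: 1.7
eef_pos: [510.7, 218.0, 301.3]
eef_rot: [[-0.889, 0.457, 0.001], [0.457, 0.889, -0.001], [-0.002, -0.0, -1.0]]
contact_force: [-0.2, 0.0, 0.9]
gripper_width: 0.997
[[-9.52546789e-05 -9.51718898e-01 -3.06970896e-01  7.79515605e+01]
 [ 9.99999963e-01 -1.21432044e-05 -2.72656983e-04  6.91705608e-01]
 [ 2.55765193e-04 -3.06970910e-01  9.51718863e-01 -1.42936578e+02]
 [ 0.00000000e+00  0.00000000e+00  0.00000000e+00  1.00000000e+00]]
```

```bash
cat > h.py <<'E'
import numpy as np,cv2
from station import sensors,camera,recognise,trace,pinpoint,manip
def shot(name,save=None):
    s=sensors.read_state(); p=camera(name)
    if name=='wrist':
        T=np.eye(4);T[:3,:3]=s['eef_rot'];T[:3,3]=s['eef_pos']
        W=T@p['hand_eye']   # cam->world
        p['_R']=W[:3,:3].T;p['_t']=-W[:3,:3].T@W[:3,3]
    else: p['_R']=p['R'];p['_t']=p['t']
    if save: cv2.imwrite(f'pics/{save}.png',p['image'][:,:,::-1])
    return s,p
def proj(p,X):
    x=np.atleast_2d(X)@p['_R'].T+p['_t']; u=x@p['K'].T; return u[:,:2]/u[:,2:]
def onz(p,uv,z):
    uv=np.atleast_2d(uv); r=np.c_[uv,np.ones(len(uv))]@np.linalg.inv(p['K']).T@p['_R']
    c=-p['_R'].T@p['_t']; return c+r*((z-c[2])/r[:,2])[:,None]
def show(q,p,k=2):
    for d in pinpoint(q,p)[:k]: print(q,np.round(d['point'],1),round(d['p'],2),proj(p,d['point']).round(0)[0])
def totool(s,d): return np.round(np.array(s['eef_rot']).T@np.array(d)/25,3)
E
python3 - <<'E'
from h import *
s,p=shot('wrist','w1')
for q in('punch_grip','block_hole','scriber_mid'):show(q,p)
E
```

```text
punch_grip [539.3 162.3 100.8] 0.79 [288. 216.]
punch_grip [671.5 393.7  13.7] 0.78 [494. 201.]
block_hole [367.5 150.7  63.3] 0.98 [203.  72.]
block_hole [541.7 162.2  64.8] 0.82 [292. 206.]
scriber_mid [567.4 222.5  47.6] 0.45 [346. 198.]
```

View pics/w1.png

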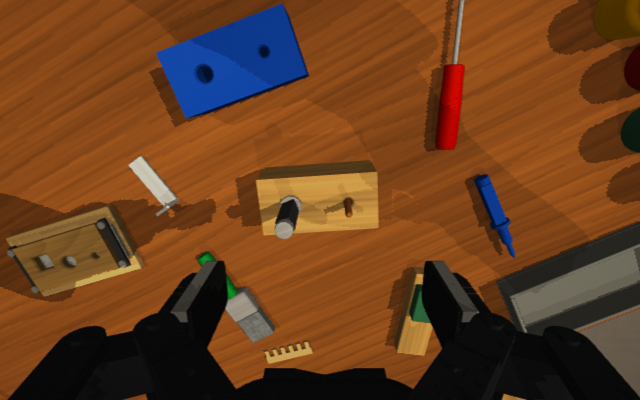

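The wrist view shows the punch cap at (284,230), its collar at about (290,203), the pencil at (348,207) and the jig's small hole at (96,255). Zooming in.

```bash
python3 - <<'E'
import cv2
a=cv2.imread('pics/w1.png')
cv2.imwrite('pics/c1.png',cv2.resize(a[150:250,245:390],(800,552),interpolation=cv2.INTER_CUBIC))
E
```

```text
(no output)
```

View pics/c1.png

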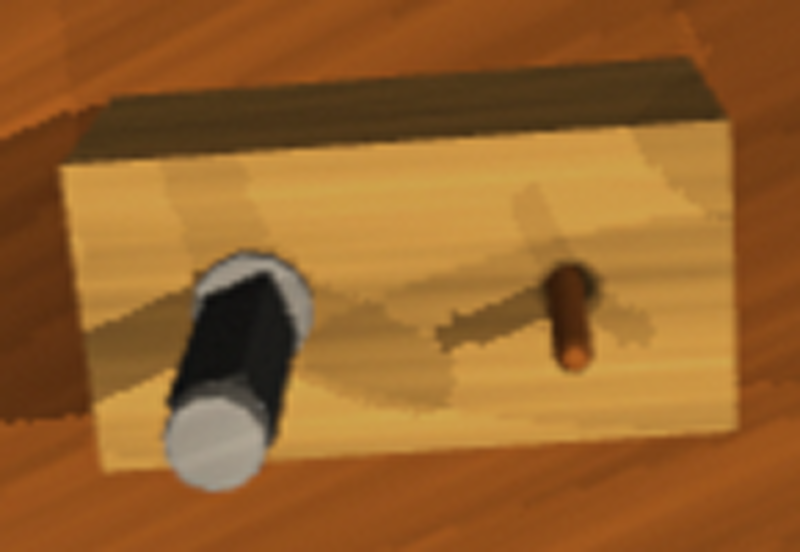

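```bash
python3 - <<'E'
from h import *
s,p=shot('wrist','w1b')
f=lambda pts:np.array(pts)/5.517+[245-.5+.09,150-.5+.09]
B=onz(p,f([(62,163),(730,120),(740,430),(103,472)]),65);print('block',B.round(1),B.mean(0).round(1))
for i in range(4):d=B[(i+1)%4]-B[i];print(np.linalg.norm(d).round(1),np.degrees(np.arctan2(d[1],d[0])).round(1))
print('cap',onz(p,f([(216,443)]),140).round(1))
# edges of collar ellipse top z=70
print('collar',onz(p,f([(193,310),(313,310),(252,252)]),70).round(1))
G=onz(p,f([(200,300),(265,275),(299,330)]),70)
for i in range(2):d=G[i+1]-G[i];print('grip',np.linalg.norm(d).round(1),np.degrees(np.arctan2(d[1],d[0])).round(1))
# silhouettes edge between two cap-bottom
print('pencil',onz(p,f([(572,285)]),65).round(1))
print(s['eef_pos'],np.degrees(np.arctan2(s['eef_rot'][1][1],s['eef_rot'][0][1])))
E
```

```text
block [[492.  145.7  65. ]
 [546.2 274.2  65. ]
 [610.8 247.9  65. ]
 [557.  118.3  65. ]] [551.5 196.5  65. ]
139.5 67.1
69.8 -22.1
140.4 -112.6
70.5 157.1
cap [[537.6 167.1 140. ]]
collar [[531.5 155.8  70. ]
 [542.9 178.5  70. ]
 [525.8 173.   70. ]]
grip 15.0 85.2
grip 14.1 2.5
pencil [[564.1 229.4  65. ]]
[507.61589419 225.41677728 300.68769325] 63.343369330798566
```

```bash
python3 - <<'E'
from h import *
for i in range(2):
    s,p=shot('wrist','w1c'); print(s['time'],s['eef_pos'].round(1) if hasattr(s['eef_pos'],'round') else s['eef_pos'],np.abs(s['dq']).max())
    for q in('punch_grip','block_hole'):show(q,p)
a=cv2.imread('pics/w1c.png')
cv2.imwrite('pics/c1c.png',cv2.resize(a[150:250,245:390],(800,552),interpolation=cv2.INTER_CUBIC))
E
```

```text
2.0 [507.6 225.5 300.7] 0.0032131808014838393
punch_grip [676.6 390.9  11.2] 0.79 [489. 208.]
punch_grip [534.6 160.3 100.2] 0.76 [281. 216.]
block_hole [369.9 151.7  65.8] 0.83 [202.  76.]
block_hole [540.4 161.2  68.7] 0.78 [287. 210.]
2.15 [507.8 225.1 300.7] 0.004116658578014996
punch_grip [537.2 161.1  97.9] 0.78 [283. 216.]
punch_grip [673.8 391.5  11.4] 0.63 [489. 206.]
block_hole [540.  164.1  64.4] 0.74 [290. 207.]
block_hole [370.6 153.1  64.2] 0.66 [204.  76.]
```

View pics/c1c.png

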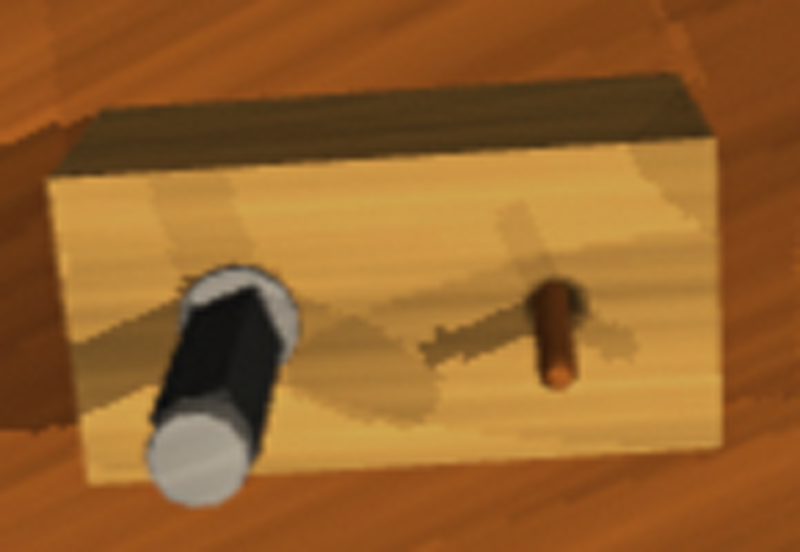

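```bash
python3 - <<'E'
from h import *
s,p=shot('wrist')
f=lambda pts:np.array(pts)/5.517+[245-.41,150-.41]
B=onz(p,f([(48,180),(715,137),(722,447),(89,486)]),65);print('block',B.mean(0).round(1))
for i in range(4):d=B[(i+1)%4]-B[i];print(np.linalg.norm(d).round(1),np.degrees(np.arctan2(d[1],d[0])).round(1))
y=np.array([.389,.921,0]);print('hole',B.mean(0)-32*y)
print('cap',onz(p,f([(199,460)]),140).round(1))
G=onz(p,f([(187,316),(253,290),(287,345)]),70)
for i in range(2):d=G[i+1]-G[i];print('grip',np.linalg.norm(d).round(1),np.degrees(np.arctan2(d[1],d[0])).round(1))
# line edges on grip: draw vertical edges for candidate yaws
h=np.r_[538,164.5]
im=cv2.resize(p['image'][150:250,245:390,::-1],(800,552),interpolation=cv2.INTER_CUBIC)
out=[]
hole=(B.mean(0)-32*y)[:2]
for yaw in(67,80,90):
    o=im.copy();a=np.radians(yaw)
    for k in range(4):
        c=hole+8*np.sqrt(2)*np.array([np.cos(a+np.pi/4+k*np.pi/2),np.sin(a+np.pi/4+k*np.pi/2)])
        q=((proj(p,[[*c,70],[*c,130]])-[245-.41,150-.41])*5.517).astype(int)
        cv2.line(o,q[0].tolist(),q[1].tolist(),(0,255,255),1)
    out.append(o[230:530,100:360])
cv2.imwrite('pics/yaw.png',np.hstack(out))
E
```

```text
block [553.6 191.   65. ]
139.7 67.1
70.2 -22.9
139.9 -112.9
70.2 157.0
hole [541.19341802 161.56896855  65.        ]
cap [[539.4 162.  140. ]]
grip 15.3 85.6
grip 14.1 2.3
```

View pics/yaw.png

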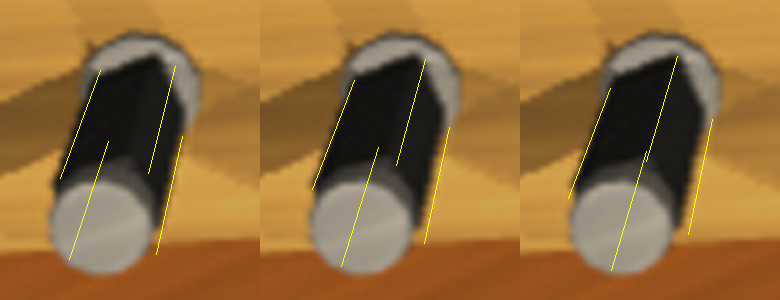

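```bash
python3 -m creep '{"delta_pos": [[-0.8,-0.6,0.6],[-1.6,-1.2,1.4],[-2.29,-1.68,2.2],[-2.29,-1.68,2.4],[-2.29,-1.68,2.4]], "turn": [-0.14,-0.28,-0.40,-0.43,-0.43], "gripper": [60,60,60,60,60]}'
python3 - <<'E'
from h import *
shot('wrist');shot('wrist');shot('wrist');shot('wrist')
s,p=shot('wrist','w2');print(s['eef_pos'],s['eef_rot'],s['gripper_width'])
for q in('punch_grip','block_hole'):show(q,p)
cv2.imwrite('pics/c2.png',cv2.resize(p['image'][100:400,160:480,::-1],(800,750))[:600])
E
```

```text
time: 2.85
eef_pos: [540.1, 160.3, 239.8]
eef_rot: [[-0.999, 0.038, -0.002], [0.038, 0.999, -0.001], [0.002, -0.001, -1.0]]
contact_force: [-0.3, 1.1, 0.7]
gripper_width: 0.602
[540.39231783 161.71101802 241.34666278] [[-9.99315273e-01  3.69930073e-02  7.09261047e-04]
 [ 3.69933461e-02  9.99315401e-01  4.70705692e-04]
 [-6.91362669e-04  4.96621326e-04 -9.99999638e-01]] 0.6046299300508563
punch_grip [675.6 390.2   9.4] 0.97 [512. 262.]
punch_grip [536.1 163.8  97.4] 0.89 [326. 177.]
block_hole [539.4 164.2  66.2] 0.86 [326. 172.]
```

View pics/w2.png

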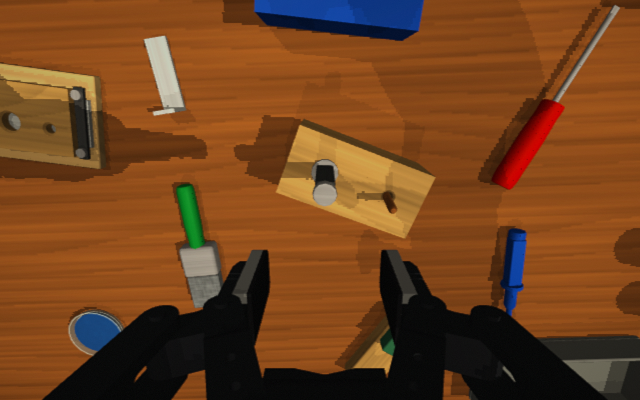

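The punch cap is at (325,192) and the collar around (324,170). The grip flats look square to the jaws. Measuring these precisely.

```bash
python3 - <<'E'
import cv2
a=cv2.imread('pics/w2.png')
cv2.imwrite('pics/c2.png',cv2.resize(a[150:210,285:365],(800,600),interpolation=cv2.INTER_CUBIC))
E
```

```text
(no output)
```

View pics/c2.png

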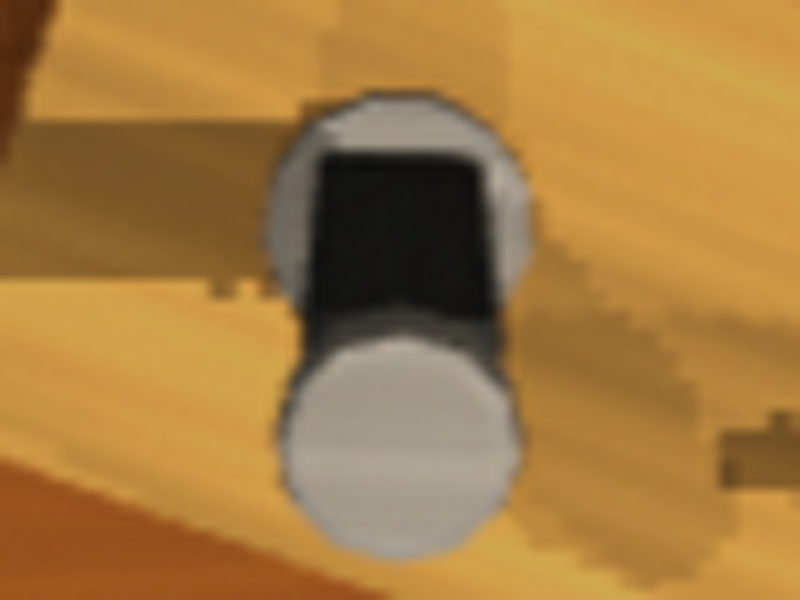

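```bash
python3 - <<'E'
from h import *
s,p=shot('wrist')
print(s['eef_pos'])
f=lambda pts:np.array(pts)/10+[284.55,149.55]
C=onz(p,f([(401,447),(282,447),(519,447)]),140);print(C.round(1),np.linalg.norm(C[1]-C[2]))
K=onz(p,f([(399,218),(266,218),(533,218),(399,93)]),70);print(K.round(1))
G=onz(p,f([(322,157),(478,157)]),70);print(G.round(1))
g=np.array([K[0,0]*0+ (C[0,0]+K[0,0])/2,(C[0,1]+K[0,1])/2]);print(g)
print(totool(s,[C[0,0]-s['eef_pos'][0],C[0,1]-s['eef_pos'][1],81.3-s['eef_pos'][2]]))
E
```

```text
[540.33424379 161.55490724 241.21217494]
[[538.8 162.2 140. ]
 [538.5 153.2 140. ]
 [539.1 171.1 140. ]] 17.87958433563826
[[537.9 162.2  70. ]
 [537.4 149.6  70. ]
 [538.4 174.9  70. ]
 [525.9 162.6  70. ]]
[[531.7 155.1  70. ]
 [532.3 169.9  70. ]]
[538.34626266 162.20826907]
[0.066 0.021 6.396]
```

```bash
python3 -m creep '{"delta_pos": [[0.06,0.02,1.8],[0.06,0.02,3.6],[0.06,0.02,5.2],[0.06,0.02,6.3],[0.06,0.02,6.3]], "turn": [0,0,0,0,0], "gripper": [60,60,60,60,60]}'
python3 -m creep '{"delta_pos": [[0,0,0],[0,0,0]], "turn": [0,0], "gripper": [60,60]}'
```

```text
time: 3.75
eef_pos: [536.8, 161.0, 80.2]
eef_rot: [[-0.999, 0.037, -0.005], [0.037, 0.999, -0.002], [0.005, -0.003, -1.0]]
contact_force: [-0.3, -0.4, 1.3]
gripper_width: 0.6
time: 3.95
eef_pos: [539.9, 162.0, 85.0]
eef_rot: [[-0.999, 0.037, 0.002], [0.037, 0.999, 0.001], [-0.002, 0.001, -1.0]]
contact_force: [1.0, -0.0, 0.8]
gripper_width: 0.597
```

```bash
python3 - <<'E'
from h import *
s,p=shot('wrist','w3');print(s['eef_pos'])
E
```

```text
[539.88006381 162.01091311  85.0456777 ]
```

View pics/w3.png

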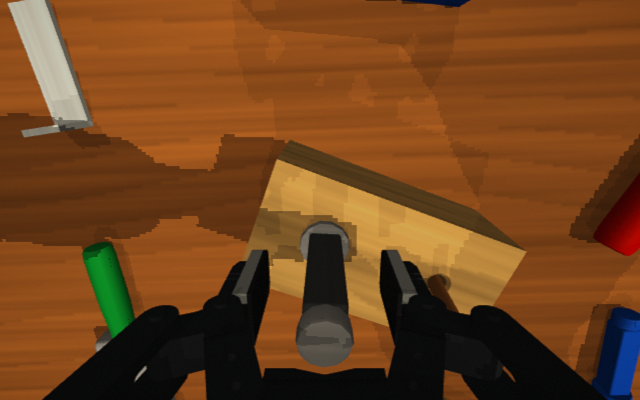

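The punch cap (325,335) stands centred between the pads at (262,270) and (387,270), and the pencil at (440,290) is clear. Closing.

```bash
python3 -m creep '{"delta_pos": [[0,0,0.05],[0,0,0.1],[0,0,0.1],[0,0,0.1],[0,0,0.1]], "turn": [0,0,0,0,0], "gripper": [30,0,0,0,0]}'; python3 -m creep '{"delta_pos": [[0,0,0],[0,0,0],[0,0,0]], "turn": [0,0,0], "gripper": [0,0,0]}'
```

```text
time: 4.5
eef_pos: [539.3, 161.7, 81.2]
eef_rot: [[-0.999, 0.037, 0.001], [0.037, 0.999, 0.0], [-0.001, 0.0, -1.0]]
contact_force: [0.4, -3.1, 6.4]
gripper_width: 0.186
time: 4.8
eef_pos: [539.3, 161.7, 81.3]
eef_rot: [[-0.999, 0.037, 0.001], [0.037, 0.999, 0.0], [-0.001, 0.0, -1.0]]
contact_force: [-2.0, 1.4, 6.2]
gripper_width: 0.176
```

```bash
python3 -m creep '{"delta_pos": [[0,0,-0.6],[0,0,-1.6],[0,0,-2.8],[0,0,-4],[0,0,-5]], "turn": [0,0,0,0,0], "gripper": [0,0,0,0,0]}'; python3 - <<'E'
from h import *
for i in range(4):shot('wrist')
s,p=shot('wrist','w4');print(s['time'],s['eef_pos'],s['contact_force'],s['gripper_width'])
show('punch_grip',p);show('punch_mouth',p)
E
```

```text
time: 5.3
eef_pos: [538.7, 161.5, 207.2]
eef_rot: [[-0.999, 0.037, 0.0], [0.037, 0.999, 0.0], [-0.0, 0.0, -1.0]]
contact_force: [0.5, -0.8, -2.8]
gripper_width: 0.178
5.5 [538.67195943 161.61604732 205.67000516] [-0.90291158 -0.59040645 -3.40955485] 0.17532561960804643
punch_grip [675.1 390.1   9.2] 0.95 [529. 278.]
punch_grip [536.8 162.7 225.4] 0.76 [326. 280.]
punch_mouth [539.6 162.4 159.4] 0.92 [325. 225.]
punch_mouth [537.3 161.2 225.1] 0.7 [323. 281.]
```

View pics/w4.png

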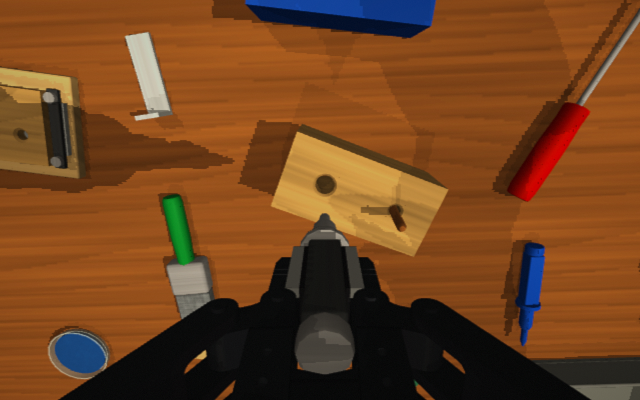

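```bash
python3 - <<'E'
import cv2,numpy as np
a=cv2.imread('pics/w4.png')
cv2.imwrite('pics/c4.png',np.hstack([cv2.resize(a[165:245,285:365],(500,500),interpolation=cv2.INTER_CUBIC),cv2.resize(a[100:160,0:40],(300,450),interpolation=cv2.INTER_CUBIC).copy() if 0 else np.zeros((500,1,3),np.uint8)]))
E
```

```text
(no output)
```

View pics/c4.png

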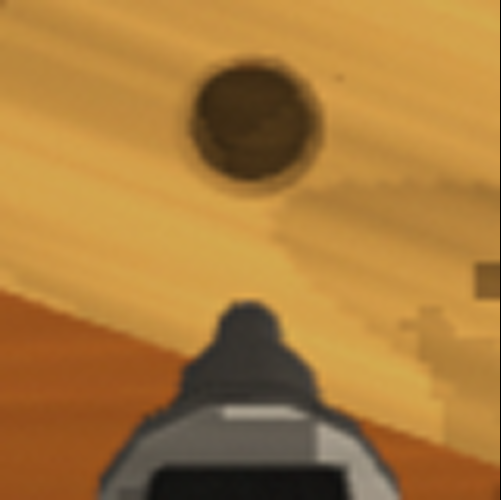

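```bash
python3 - <<'E'
from h import *
s,p=shot('wrist','w4b')
print(s['eef_pos'])
print('hole',onz(p,[[325.2,184.6]],65).round(1), 'edges',onz(p,[[325.2-10.5,184.6],[325.2+10.5,184.6]],65).round(1))
h=onz(p,[[325.2,184.6]],65)[0]
# grip centre height estimated: grasp at tcp 81.3 with grip centre 100 -> z offset 18.7
gz=s['eef_pos'][2]+18.7
for ax in ((538.7,162.0),):
  for n in(20,25,30):
    z=gz-65-n
    print(n,proj(p,[[*ax,z],[ax[0]-1,ax[1],z],[ax[0]-3.5,ax[1],z+7],[ax[0]-5,ax[1],gz-65],[ax[0]-7,ax[1],gz-60]]).round(1).tolist())
s,p=shot('top','t4');s,p2=shot('scene','s4')
for q in('spot','jig'):show(q,p);show(q,p2)
a=p['image'][170:230,210:290,::-1];
print(proj(p,[[538.7,162,gz],[538.7,162,gz-90]]),proj(p2,[[538.7,162,gz+40],[538.7,162,gz-90]]))
u,v=proj(p2,[[538.7,162,gz-60]])[0].astype(int)
cv2.imwrite('pics/c4s.png',cv2.resize(p2['image'][v-40:v+30,u-45:u+45,::-1],(720,560),interpolation=cv2.INTER_CUBIC))
E
```

```text
[538.14866614 161.36001403 204.49628601]
hole [[539.5 162.3  65. ]] edges [[539.2 153.2  65. ]
 [539.8 171.3  65. ]]
20 [[325.0, 213.3], [324.9, 211.9], [324.8, 212.0], [324.7, 217.2], [324.6, 217.1]]
25 [[325.0, 210.7], [324.9, 209.3], [324.8, 209.3], [324.7, 217.2], [324.6, 217.1]]
30 [[325.0, 208.2], [324.9, 206.8], [324.8, 206.8], [324.7, 217.2], [324.6, 217.1]]
spot [ 491.4 -124.3   17.1] 0.79 [357. 219.]
spot [ 491.8 -121.3   16.5] 0.82 [282. 232.]
jig [ 477.  -160.8    0.8] 0.96 [369. 225.]
jig [775.9  20.1   1.4] 0.37 [310. 128.]
jig [ 477.1 -163.1    2. ] 0.87 [266. 240.]
[[248.84651463 193.80477243]
 [255.2790953  198.06003384]] [[378.27375387 119.77030458]
 [372.93844667 162.7286271 ]]
```

View pics/c4s.png

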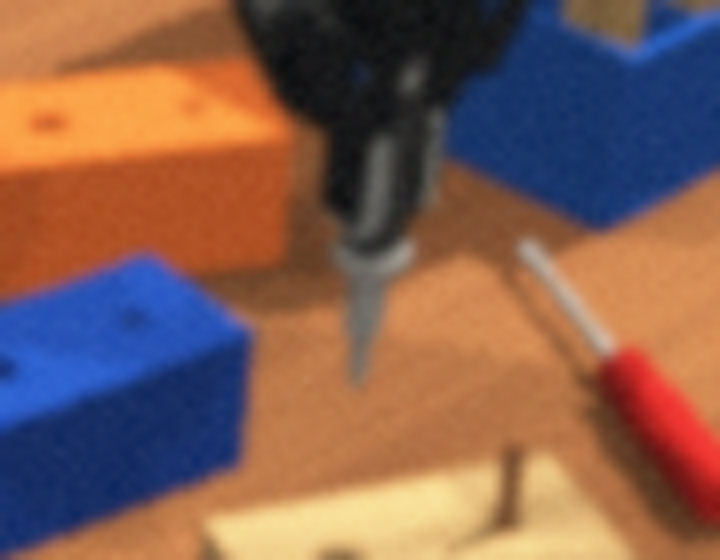

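The scene crop shows the held punch straight, with its tip at about crop (355,385). The wrist view puts the nose at about 20–21 mm. The bare block hole measures (539.5,162.3), which agrees with the grasp. Going to the jig now.

```bash
python3 -m creep '{"delta_pos": [[0.2,-1.5,0],[0.4,-3,0],[0.6,-4.6,0],[0.8,-6.2,0],[1.1,-7.8,0]], "turn": [0,0,0,0,0], "gripper": [0,0,0,0,0]}'
python3 -m creep '{"delta_pos": [[0.2,-1.4,0],[0.3,-2.6,0],[0.4,-3.3,0],[0.4,-3.6,0],[0.4,-3.6,0]], "turn": [0,0,0,0,0], "gripper": [0,0,0,0,0]}'
python3 - <<'E'
from h import *
for i in range(5):s,p=shot('wrist','w5')
print(s['time'],s['eef_pos'],s['contact_force'],s['gripper_width'])
show('spot',p);show('jig',p)
E
```

```text
time: 6.5
eef_pos: [503.9, -33.8, 205.9]
eef_rot: [[-0.999, 0.037, 0.0], [0.037, 0.999, 0.0], [-0.0, 0.0, -1.0]]
contact_force: [0.7, -1.3, -3.0]
gripper_width: 0.178
time: 7.0
eef_pos: [490.9, -122.3, 205.8]
eef_rot: [[-0.999, 0.038, 0.0], [0.038, 0.999, -0.0], [-0.0, -0.0, -1.0]]
contact_force: [0.3, -0.6, -1.7]
gripper_width: 0.182
7.2 [ 491.12831865 -120.60745846  205.64945956] [ 0.156955   -0.28745252 -2.81970963] 0.17735024800340293
spot [ 490.9 -125.9   15. ] 0.81 [319. 169.]
jig [ 477.1 -160.2   -2.4] 0.68 [286. 154.]
```

View pics/w5.png

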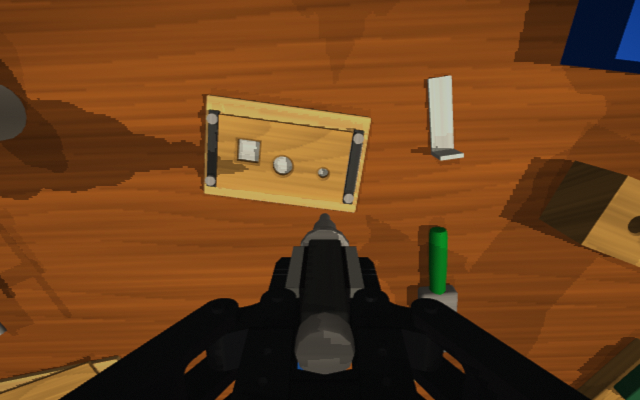

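The jig's small hole is at (323,172), the larger hole at (283,164) and the square at (249,150). Zooming in on the small hole.

```bash
python3 - <<'E'
import cv2,numpy as np
a=cv2.imread('pics/w5.png')
cv2.imwrite('pics/c5.png',np.hstack([cv2.resize(a[147:197,298:348],(500,500),interpolation=cv2.INTER_CUBIC)]))
cv2.imwrite('pics/c5b.png',cv2.resize(a[85:225,195:385],(798,588),interpolation=cv2.INTER_CUBIC))
E
```

```text
(no output)
```

View pics/c5.png

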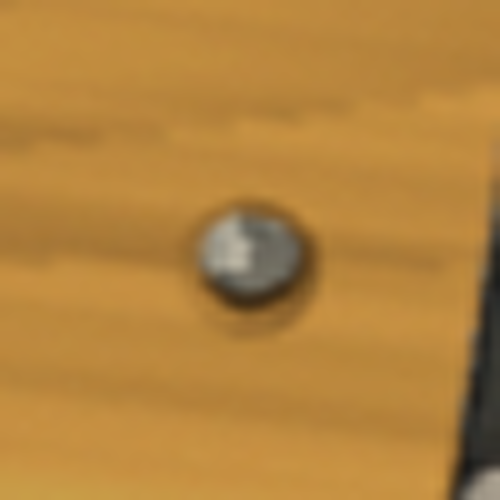

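View pics/c5b.png

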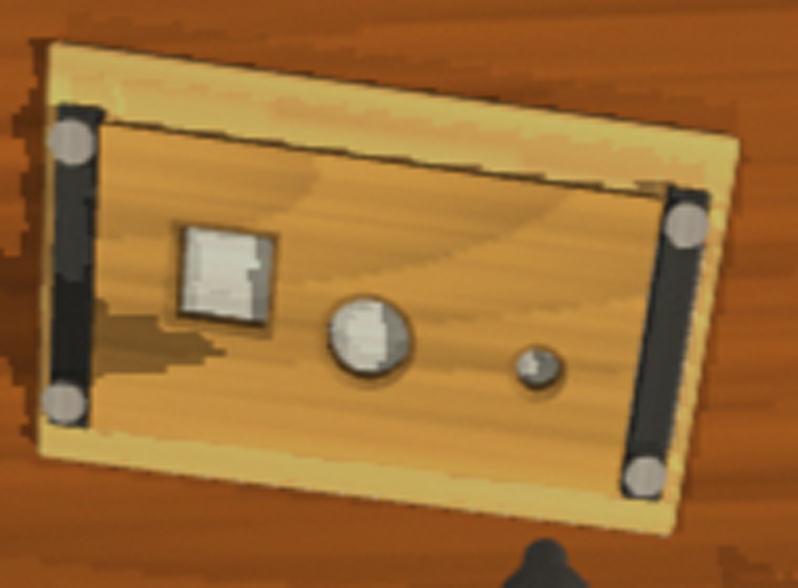

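```bash
python3 - <<'E'
from h import *
s,p=shot('wrist');print(s['time'],s['eef_pos'])
print('spot',onz(p,[[322.75,173.15]],27).round(1),onz(p,[[316.2,173],[329.3,173],[322.7,166.4],[322.7,180]],27).round(1))
f=lambda q:np.array(q)/4.2+[195-.38,85-.38]
B=onz(p,f([(50,43),(738,137),(673,534),(40,455)]),12);c=B.mean(0);print(B.round(1),c)
for i in range(4):d=B[(i+1)%4]-B[i];print(np.linalg.norm(d).round(1),np.degrees(np.arctan2(d[1],d[0])).round(1))
d=B[1]-B[0]+B[2]-B[3];y=d/np.linalg.norm(d);x=np.array([y[1],-y[0],0]);print('spot from board',c+8*x+40*y, c-8*x+40*y)
s,t=shot('top')
cv2.imwrite('pics/c5t.png',cv2.resize(t['image'][195:255,330:410,::-1],(800,600),interpolation=cv2.INTER_CUBIC))
print(proj(t,[[491,-122,27],[491,-124,27]]))
E
```

```text
7.35 [ 491.00357732 -121.07371388  205.706087  ]
spot [[ 492.  -122.3   27. ]] [[ 491.6 -128.6   27. ]
 [ 492.  -115.9   27. ]
 [ 485.3 -122.1   27. ]
 [ 498.9 -122.6   27. ]]
[[ 415.3 -230.    12. ]
 [ 441.7  -74.3   12. ]
 [ 538.8  -90.1   12. ]
 [ 512.3 -246.4   12. ]] [ 477.01701791 -160.19832273   12.        ]
157.9 80.4
98.4 -9.2
158.5 -99.6
98.4 170.4
spot from board [ 491.5776388  -122.09335823   12.        ] [ 475.80183547 -119.42427054   12.        ]
[[357.01959666 219.29716622]
 [357.69797045 219.3049753 ]]
```

```bash
python3 -m creep '{"delta_pos": [[-0.05,-0.04,0.8],[-0.05,-0.04,1.8],[-0.05,-0.04,2.8],[-0.05,-0.04,3.4],[-0.05,-0.04,3.6]], "turn": [0,0,0,0,0], "gripper": [0,0,0,0,0]}'
python3 - <<'E'
from h import *
for i in range(5):s,p=shot('wrist','w6')
print(s['time'],s['eef_pos'],s['contact_force'],s['gripper_width'])
cv2.imwrite('pics/c6.png',cv2.resize(p['image'][160:260,255:395,::-1],(798,570),interpolation=cv2.INTER_CUBIC))
s,p=shot('scene')
gz=s['eef_pos'][2]+18.7
for n in (20,22,24,30):print(n,proj(p,[[s['eef_pos'][0]-.5,s['eef_pos'][1],gz-65-n]]))
u,v=proj(p,[[*s['eef_pos'][:2],gz-65]])[0].astype(int);print(u,v)
cv2.imwrite('pics/c6s.png',cv2.resize(p['image'][v-30:v+30,u-40:u+40,::-1],(800,600),interpolation=cv2.INTER_CUBIC))
E
```

```text
time: 7.95
eef_pos: [491.3, -122.6, 114.3]
eef_rot: [[-0.999, 0.037, -0.002], [0.037, 0.999, -0.0], [0.002, -0.0, -1.0]]
contact_force: [0.3, 0.3, -2.7]
gripper_width: 0.176
8.15 [ 492.5282322  -122.90127374  116.46563936] [ 0.91967921 -0.021125   -2.78879184] 0.18336493007800303
20 [[280.98056982 222.84167187]]
22 [[281.02661802 223.40928401]]
24 [[281.07253936 223.97533244]]
30 [[281.20954745 225.66415977]]
280 217
```

View pics/c6.png

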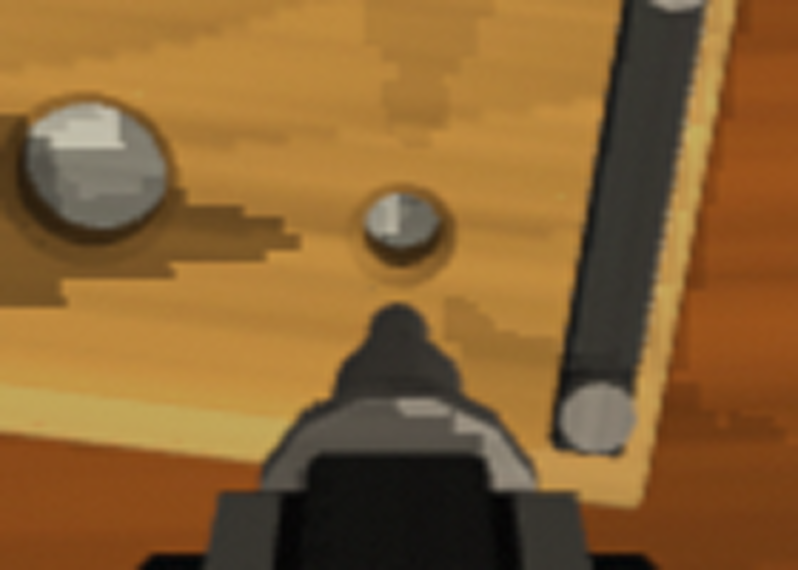

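View pics/c6s.png

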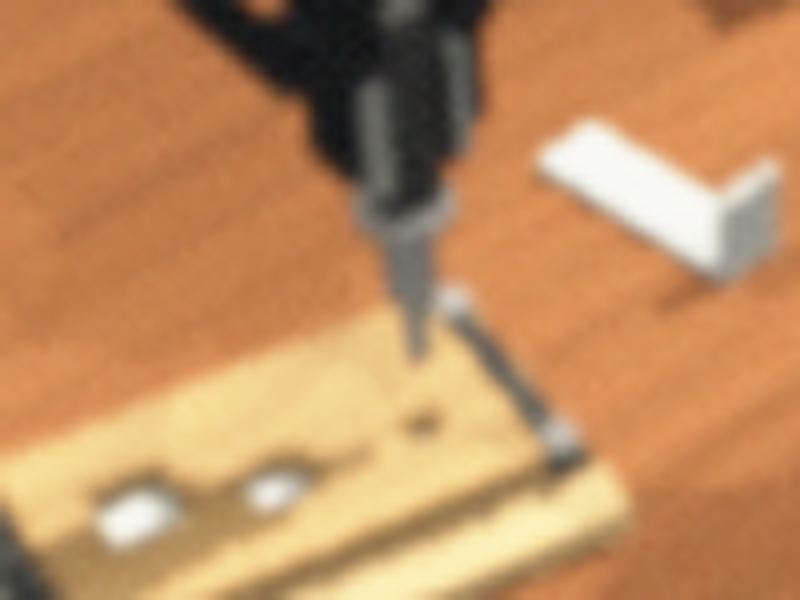

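```bash
python3 - <<'E'
from h import *
s,p=shot('wrist');print(s['time'],s['eef_pos'],s['contact_force'])
f=lambda q:np.array(q)/5.7+[255-.41,160-.41]
print('hole',onz(p,f([(403,233)]),27).round(1))
gz=s['eef_pos'][2]+18.7
for n in(20,21,22,23):
    print(n,'tip',onz(p,f([(398,304)]),gz-65-n).round(1), 'shoulder',onz(p,f([(398,304)]),gz-65-n+7).round(1))
print('foot edges',onz(p,f([(337,385),(460,385)]),gz-62).round(1),'collar',onz(p,f([(262,470),(537,470)]),gz-32).round(1), onz(p,f([(398,397)]),gz-30).round(1))
E
```

```text
8.25 [ 492.63637334 -122.90451626  116.61509929] [ 0.31250208  0.67774031 -3.38696487]
hole [[ 492.3 -121.9   27. ]]
20 tip [[ 493.1 -122.6   50.3]] shoulder [[ 490.5 -122.5   57.3]]
21 tip [[ 493.5 -122.6   49.3]] shoulder [[ 490.9 -122.5   56.3]]
22 tip [[ 493.9 -122.6   48.3]] shoulder [[ 491.2 -122.5   55.3]]
23 tip [[ 494.2 -122.6   47.3]] shoulder [[ 491.6 -122.5   54.3]]
foot edges [[ 493.3 -129.    73.3]
 [ 493.7 -116.1   73.3]] collar [[ 488.5 -134.5  103.3]
 [ 489.4 -110.1  103.3]] [[ 481.1 -122.2  105.3]]
```

```bash
python3 -m creep '{"delta_pos": [[0.03,0.02,0.3],[0.03,0.02,0.55],[0.03,0.02,0.75],[0.03,0.02,0.78],[0.03,0.02,0.78]], "turn": [0,0,0,0,0], "gripper": [0,0,0,0,0]}'
python3 - <<'E'
from h import *
for i in range(3):s,p=shot('wrist','w7')
print(s['time'],s['eef_pos'],s['contact_force'],s['gripper_width'])
cv2.imwrite('pics/c7.png',cv2.resize(p['image'][180:250,275:375,::-1],(800,560),interpolation=cv2.INTER_CUBIC))
s,p=shot('scene')
cv2.imwrite('pics/c7s.png',cv2.resize(p['image'][187:247,240:320,::-1],(800,600),interpolation=cv2.INTER_CUBIC))
E
```

```text
time: 8.8
eef_pos: [491.2, -122.4, 95.9]
eef_rot: [[-0.999, 0.037, -0.001], [0.037, 0.999, -0.0], [0.001, -0.0, -1.0]]
contact_force: [0.8, -1.0, -2.9]
gripper_width: 0.178
8.9 [ 491.38470801 -122.41844058   96.28522775] [ 0.22191235  0.74038723 -2.3687163 ] 0.179899150297785
```

View pics/c7.png

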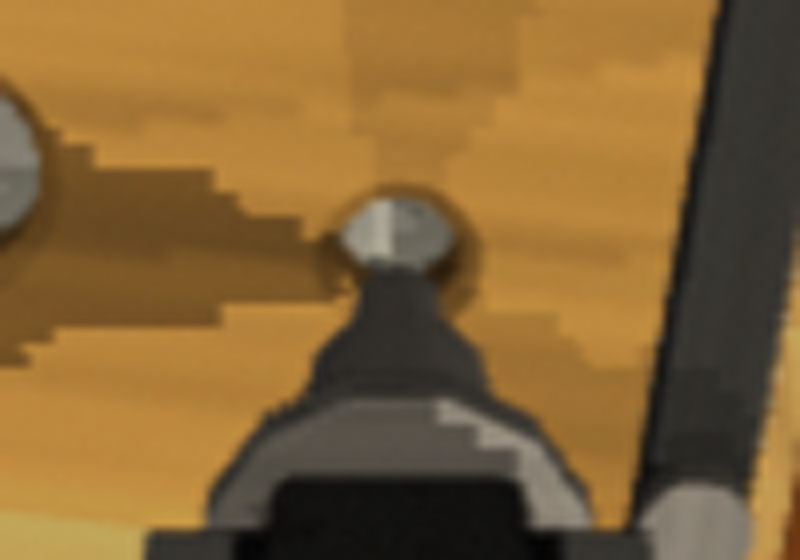

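View pics/c7s.png

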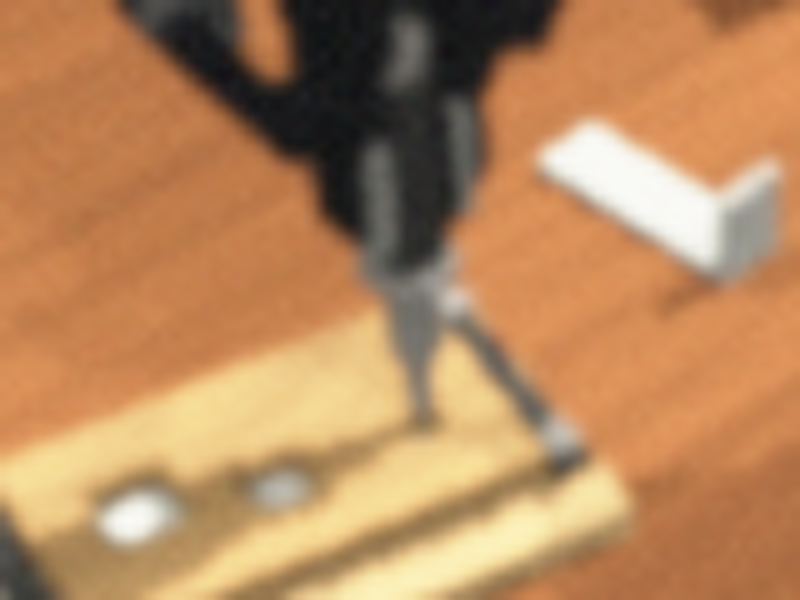

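```bash
python3 -m creep '{"delta_pos": [[0.035,0.01,0.08],[0.035,0.01,0.16],[0.035,0.01,0.16]], "turn": [0,0,0], "gripper": [0,0,0]}'
python3 - <<'E'
from h import *
for i in range(2):s,p=shot('wrist','w8')
print(s['time'],s['eef_pos'],s['contact_force'],s['gripper_width'])
cv2.imwrite('pics/c8.png',cv2.resize(p['image'][180:250,275:375,::-1],(800,560),interpolation=cv2.INTER_CUBIC))
E
```

```text
time: 9.3
eef_pos: [490.3, -122.0, 92.0]
eef_rot: [[-0.999, 0.037, -0.0], [0.037, 0.999, -0.0], [0.0, -0.0, -1.0]]
contact_force: [-0.3, -1.0, -3.1]
gripper_width: 0.177
9.35 [ 490.34337844 -122.03670241   92.09962296] [ 0.81440356 -0.068819   -2.28212836] 0.17682468064526605
```

View pics/c8.png

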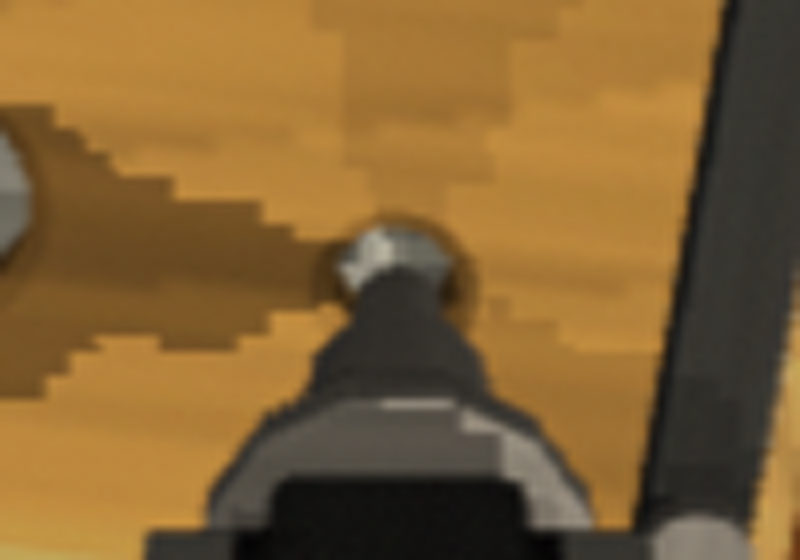

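The nose (400,268) is now over and inside the small hole, and there is no contact force yet. I'll feel downward from here.

```bash
python3 -m creep '{"delta_pos": [[0,0,0.06],[0,0,0.12],[0,0,0.12]], "turn": [0,0,0], "gripper": [0,0,0]}'
python3 -m creep '{"delta_pos": [[0,0,0.04],[0,0,0.08],[0,0,0.08]], "turn": [0,0,0], "gripper": [0,0,0]}'
```

```text
time: 9.7
eef_pos: [490.3, -122.0, 89.1]
eef_rot: [[-0.999, 0.037, -0.0], [0.037, 0.999, -0.0], [0.0, -0.0, -1.0]]
contact_force: [0.1, 0.7, -2.9]
gripper_width: 0.177
time: 10.0
eef_pos: [490.4, -122.0, 87.1]
eef_rot: [[-0.999, 0.037, -0.0], [0.037, 0.999, -0.0], [0.0, -0.0, -1.0]]
contact_force: [-0.0, 0.5, -2.2]
gripper_width: 0.181
```

```bash
for i in 1; do python3 -m creep '{"delta_pos": [[0,0,0.04],[0,0,0.04]], "turn": [0,0], "gripper": [0,0]}'; done | grep -E 'eef_pos|force'
python3 -m creep '{"delta_pos": [[0,0,0.04],[0,0,0.04]], "turn": [0,0], "gripper": [0,0]}' | grep -E 'eef_pos|force'
python3 -m creep '{"delta_pos": [[0,0,0.04],[0,0,0.04]], "turn": [0,0], "gripper": [0,0]}' | grep -E 'eef_pos|force'
```

```text
eef_pos: [490.4, -122.0, 86.1]
contact_force: [-0.5, 0.0, -1.3]
eef_pos: [490.4, -122.1, 85.1]
contact_force: [0.5, -0.5, -3.0]
eef_pos: [490.6, -122.1, 84.3]
contact_force: [-0.6, -0.2, 0.4]
```

```bash
python3 -m creep '{"delta_pos": [[0,0,0.04],[0,0,0.04]], "turn": [0,0], "gripper": [0,0]}' | grep -E 'eef_pos|force'
python3 -m creep '{"delta_pos": [[0,0,0.04],[0,0,0.04]], "turn": [0,0], "gripper": [0,0]}' | grep -E 'eef_pos|force'
```

```text
eef_pos: [490.5, -122.1, 83.2]
contact_force: [0.7, -0.6, 1.3]
eef_pos: [490.5, -122.1, 82.2]
contact_force: [-0.1, -0.7, 1.0]
```

```bash
python3 - <<'E'
from h import *
s,p=shot('wrist','w9')
cv2.imwrite('pics/c9.png',cv2.resize(p['image'][180:250,275:375,::-1],(800,560),interpolation=cv2.INTER_CUBIC))
E
```

```text
(no output)
```

View pics/c9.png

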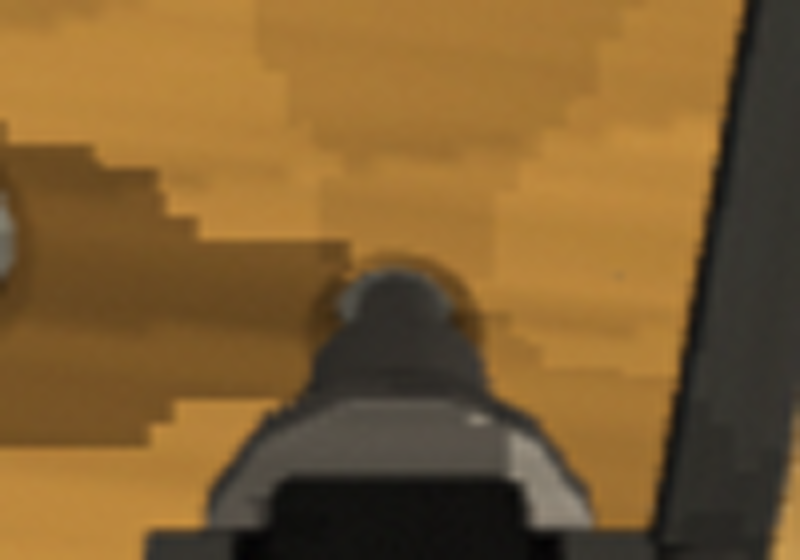

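The nose is visibly inside the hole (398,280) with no sideways force. Continuing to press in small steps.

```bash
python3 -m creep '{"delta_pos": [[0,0,0.04],[0,0,0.04]], "turn": [0,0], "gripper": [0,0]}' | grep -E 'eef_pos|force'
python3 -m creep '{"delta_pos": [[0,0,0.04],[0,0,0.04]], "turn": [0,0], "gripper": [0,0]}' | grep -E 'eef_pos|force'
```

```text
eef_pos: [490.5, -122.1, 81.2]
contact_force: [-0.9, 0.4, 3.1]
eef_pos: [490.6, -122.1, 80.3]
contact_force: [-0.7, -0.3, 5.6]
```

```bash
python3 -m creep '{"delta_pos": [[0,0,0.03],[0,0,0.03]], "turn": [0,0], "gripper": [0,0]}' | grep -E 'eef_pos|force'
python3 -m creep '{"delta_pos": [[0,0,0.03],[0,0,0.03]], "turn": [0,0], "gripper": [0,0]}' | grep -E 'eef_pos|force'
```

```text
eef_pos: [490.7, -122.1, 79.6]
contact_force: [-0.5, -0.3, 7.4]
eef_pos: [490.7, -122.1, 79.0]
contact_force: [-1.1, 0.0, 8.2]
```

```bash
python3 -m creep '{"delta_pos": [[0,0,0.03],[0,0,0.03]], "turn": [0,0], "gripper": [0,0]}' | grep -E 'eef_pos|force'
```

```text
eef_pos: [490.8, -122.1, 78.3]
contact_force: [-1.3, 0.1, 8.9]
```

```bash
python3 -m creep '{"delta_pos": [[0,0,0.02],[0,0,0.02]], "turn": [0,0], "gripper": [0,0]}' | grep -E 'eef_pos|force'
```

```text
eef_pos: [490.8, -122.1, 77.8]
contact_force: [-1.5, 0.7, 10.0]
```

```bash
python3 -m creep '{"delta_pos": [[0,0,0.02],[0,0,0.02]], "turn": [0,0], "gripper": [0,0]}' | grep -E 'eef_pos|force'
```

```text
eef_pos: [490.8, -122.1, 77.3]
contact_force: [-1.0, 0.3, 8.6]
```

```bash
python3 -m creep '{"delta_pos": [[0,0,0.02],[0,0,0.02]], "turn": [0,0], "gripper": [0,0]}' | grep -E 'eef_pos|force'
```

```text
eef_pos: [490.7, -122.1, 76.6]
contact_force: [-0.1, -0.7, 4.3]
```

```bash
python3 -m creep '{"delta_pos": [[0,0,0.02],[0,0,0.02]], "turn": [0,0], "gripper": [0,0]}' | grep -E 'eef_pos|force'
python3 -c "
from station import sensors
for i in range(2):print(sensors.read_state()['contact_force'],sensors.read_state()['time'],sensors.read_state()['eef_pos'])"
```

```text
eef_pos: [490.5, -122.1, 75.9]
contact_force: [0.1, -0.7, 1.9]
[ 0.11422991 -0.66055874  1.94716074] 12.85 [ 490.53662721 -122.05682847   75.93886611]
[ 0.11422991 -0.66055874  1.94716074] 12.85 [ 490.53662721 -122.05682847   75.93886611]
```

```bash
python3 -m creep '{"delta_pos": [[0,0,0.02],[0,0,0.02]], "turn": [0,0], "gripper": [0,0]}' | grep -E 'eef_pos|force'
```

```text
eef_pos: [490.5, -122.1, 75.4]
contact_force: [0.3, -1.3, 1.7]
```

The force rose to about 13 N over baseline, then fell to a plateau of 4.5–5 N, so the snap is complete. Lifting.

```bash
python3 -m creep '{"delta_pos": [[0,0,-0.4],[0,0,-1.2],[0,0,-2.4],[0,0,-3.8],[0,0,-5.2]], "turn": [0,0,0,0,0], "gripper": [0,0,0,0,0]}'
python3 - <<'E'
from h import *
for i in range(4):s,p=shot('wrist','w10')
print(s['time'],s['eef_pos'],s['contact_force'],s['gripper_width'])
cv2.imwrite('pics/c10.png',cv2.resize(p['image'][180:380,245:405,::-1],(480,600),interpolation=cv2.INTER_CUBIC))
E
```

```text
time: 13.55
eef_pos: [489.7, -122.2, 207.0]
eef_rot: [[-0.999, 0.037, -0.001], [0.037, 0.999, -0.0], [0.001, -0.0, -1.0]]
contact_force: [1.2, -0.6, -2.3]
gripper_width: 0.179
13.7 [ 491.27169729 -122.12012238  207.6717996 ] [ 0.27761317 -0.75655741 -2.29314923] 0.18076153784189475
```

View pics/w10.png

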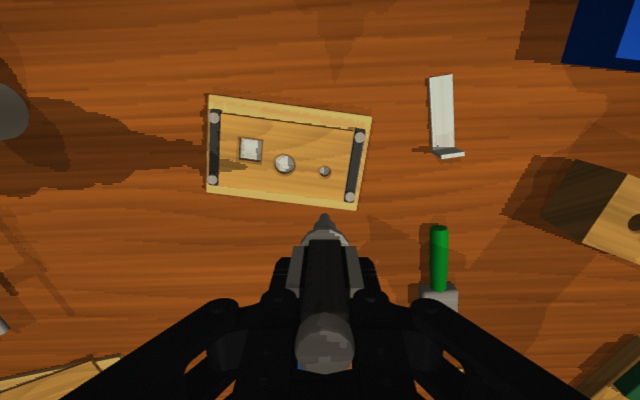

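The punch still hangs straight and centred, with its tip at (325,215), and nothing on the jig has shifted. Going back to the block.

```bash
python3 -m creep '{"delta_pos": [[-0.2,1.5,0],[-0.4,3,0],[-0.6,4.6,0],[-0.8,6.2,0],[-1.1,7.8,0]], "turn": [0,0,0,0,0], "gripper": [0,0,0,0,0]}'
python3 -m creep '{"delta_pos": [[-0.2,1.4,0],[-0.3,2.6,0],[-0.39,3.4,0],[-0.39,3.62,0],[-0.39,3.62,0]], "turn": [0,0,0,0,0], "gripper": [0,0,0,0,0]}'
python3 - <<'E'
from h import *
for i in range(6):s,p=shot('wrist','w11')
print(s['time'],s['eef_pos'],s['contact_force'],s['gripper_width'])
cv2.imwrite('pics/c11.png',cv2.resize(p['image'][165:245,285:365,::-1],(500,500),interpolation=cv2.INTER_CUBIC))
E
```

```text
time: 14.25
eef_pos: [524.1, 73.2, 204.2]
eef_rot: [[-0.999, 0.037, -0.003], [0.037, 0.999, -0.001], [0.002, -0.001, -1.0]]
contact_force: [0.9, -1.1, -2.0]
gripper_width: 0.179
time: 14.75
eef_pos: [537.4, 162.1, 204.2]
eef_rot: [[-0.999, 0.036, -0.002], [0.036, 0.999, -0.001], [0.002, -0.001, -1.0]]
contact_force: [0.4, -1.0, -2.2]
gripper_width: 0.18
15.0 [538.14279482 160.69252033 205.37707743] [ 0.76732715  0.10744778 -2.91689277] 0.17685426772546264
```

View pics/c11.png

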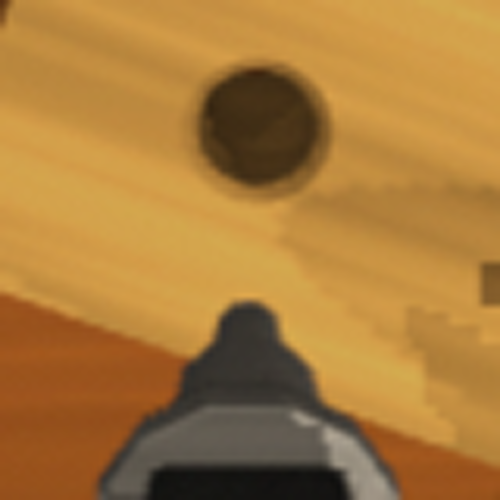

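```bash
python3 -m creep '{"delta_pos": [[-0.03,0.04,0.8],[-0.03,0.04,1.6],[-0.03,0.04,2.3],[-0.03,0.04,2.65],[-0.03,0.04,2.65]], "turn": [0,0,0,0,0], "gripper": [0,0,0,0,0]}'
python3 - <<'E'
from h import *
for i in range(4):s,p=shot('wrist','w12')
print(s['time'],s['eef_pos'],s['contact_force'],s['gripper_width'])
cv2.imwrite('pics/c12.png',cv2.resize(p['image'][180:250,275:375,::-1],(800,560),interpolation=cv2.INTER_CUBIC))
E
```

```text
time: 15.55
eef_pos: [538.5, 162.3, 138.4]
eef_rot: [[-0.999, 0.037, -0.002], [0.037, 0.999, -0.001], [0.002, -0.001, -1.0]]
contact_force: [-0.9, 0.3, -2.1]
gripper_width: 0.18
15.7 [539.49877869 162.86865383 140.1017462 ] [-0.84165041  1.36846059 -2.80960641] 0.17868009983281133
```

View pics/c12.png

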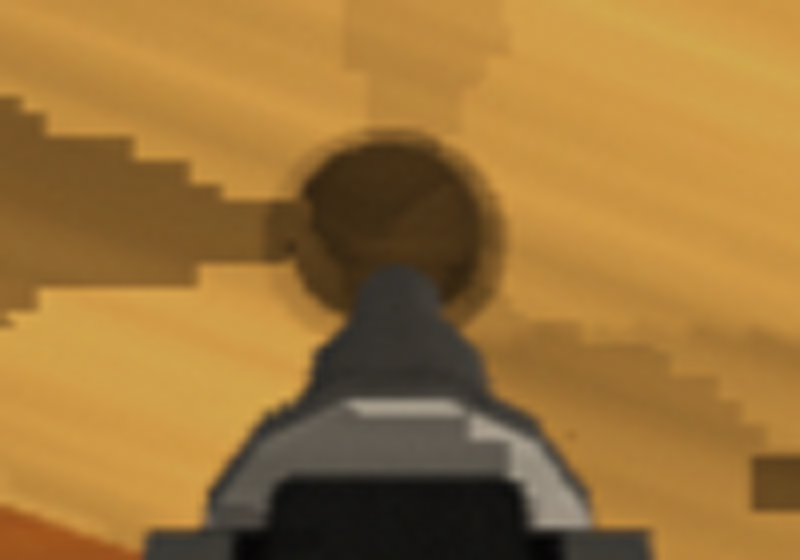

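```bash
python3 -m creep '{"delta_pos": [[0.025,-0.02,0.3],[0.025,-0.02,0.6],[0.025,-0.02,0.9],[0.025,-0.02,1.05],[0.025,-0.02,1.05]], "turn": [0,0,0,0,0], "gripper": [0,0,0,0,0]}'
python3 - <<'E'
from h import *
for i in range(3):s,p=shot('wrist','w13')
print(s['time'],s['eef_pos'],s['contact_force'],s['gripper_width'])
cv2.imwrite('pics/c13.png',cv2.resize(p['image'][180:250,275:375,::-1],(800,560),interpolation=cv2.INTER_CUBIC))
E
```

```text
time: 16.25
eef_pos: [537.9, 162.2, 112.1]
eef_rot: [[-0.999, 0.037, -0.001], [0.037, 0.999, -0.001], [0.001, -0.001, -1.0]]
contact_force: [0.7, -0.8, -2.4]
gripper_width: 0.181
16.35 [538.39953076 162.33908135 112.90077645] [-0.50485851  0.44770033 -2.2936238 ] 0.1796009034928608
```

View pics/c13.png

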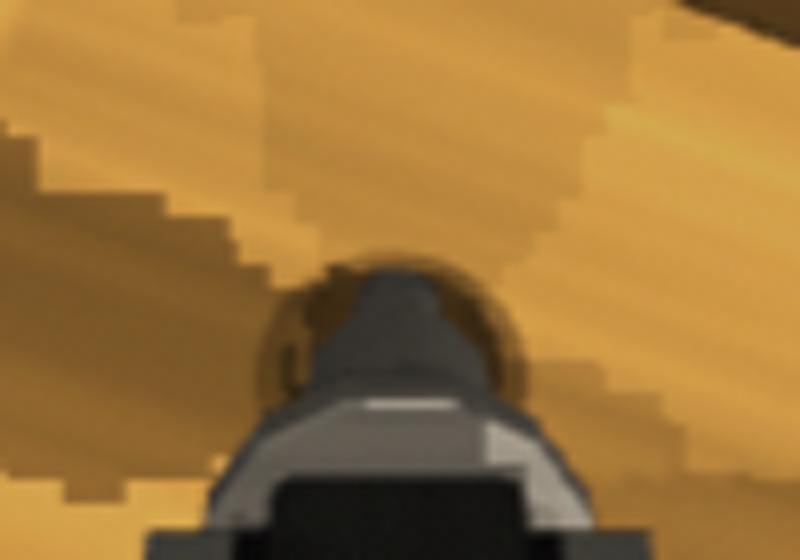

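```bash
python3 -m creep '{"delta_pos": [[0,-0.02,0.15],[0,-0.02,0.3],[0,-0.02,0.3]], "turn": [0,0,0], "gripper": [0,0,0]}'|grep -E 'pos|force'
python3 -m creep '{"delta_pos": [[0,0,0.15],[0,0,0.3],[0,0,0.3]], "turn": [0,0,0], "gripper": [0,0,0]}'|grep -E 'pos|force'
```

```text
eef_pos: [538.1, 161.8, 105.0]
contact_force: [-0.7, -1.1, -1.8]
eef_pos: [538.1, 161.8, 97.4]
contact_force: [0.2, 0.7, -2.3]
```

```bash
python3 -m creep '{"delta_pos": [[0,0,0.15],[0,0,0.3],[0,0,0.36],[0,0,0.36]], "turn": [0,0,0,0], "gripper": [0,0,0,0]}'|grep -E 'pos|force'
python3 -m creep '{"delta_pos": [[0,0,0.08],[0,0,0.14],[0,0,0.14]], "turn": [0,0,0], "gripper": [0,0,0]}'|grep -E 'pos|force'
```

```text
eef_pos: [538.2, 161.8, 88.7]
contact_force: [0.2, -0.4, -2.0]
eef_pos: [538.3, 161.9, 85.3]
contact_force: [0.2, -0.0, -3.4]
```

```bash
python3 -m creep '{"delta_pos": [[0,0,0.04],[0,0,0.06],[0,0,0.06]], "turn": [0,0,0], "gripper": [0,0,0]}'|grep -E 'pos|force'
```

```text
eef_pos: [538.3, 161.9, 83.9]
contact_force: [-0.8, 1.0, -2.5]
```

```bash
python3 -m creep '{"delta_pos": [[0,0,0.04],[0,0,0.05],[0,0,0.05]], "turn": [0,0,0], "gripper": [0,0,0]}'|grep -E 'pos|force'
python3 -m creep '{"delta_pos": [[0,0,0.03],[0,0,0.04],[0,0,0.04]], "turn": [0,0,0], "gripper": [0,0,0]}'|grep -E 'pos|force'
```

```text
eef_pos: [538.3, 161.9, 82.7]
contact_force: [0.2, 0.8, -1.9]
eef_pos: [538.3, 161.9, 81.7]
contact_force: [0.3, 0.6, -3.0]
```

```bash
python3 -m creep '{"delta_pos": [[0,0,0.03],[0,0,0.03]], "turn": [0,0], "gripper": [0,0]}'|grep -E 'pos|force'
python3 -m creep '{"delta_pos": [[0,0,0.03],[0,0,0.03]], "turn": [0,0], "gripper": [0,0]}'|grep -E 'pos|force'
```

```text
eef_pos: [538.7, 162.0, 81.4]
contact_force: [-0.7, 1.6, 3.2]
eef_pos: [539.4, 162.4, 81.3]
contact_force: [-2.2, 0.1, 11.4]
```

The collar touched down at TCP z = 81.4, the same height as the original grasp. Relieving the pressure and opening.

```bash
python3 -m creep '{"delta_pos": [[0,0,-0.03],[0,0,-0.03]], "turn": [0,0], "gripper": [0,0]}'|grep -E 'pos|force'
python3 -m creep '{"delta_pos": [[0,0,0],[0,0,0],[0,0,0],[0,0,0],[0,0,0]], "turn": [0,0,0,0,0], "gripper": [25,40,60,60,60]}'
python3 - <<'E'
from h import *
s,p=shot('wrist','w14')
E
```

```text
eef_pos: [538.6, 162.0, 81.3]
contact_force: [-1.2, 0.8, 6.4]
time: 19.7
eef_pos: [538.3, 161.8, 80.9]
eef_rot: [[-0.999, 0.037, -0.0], [0.037, 0.999, -0.0], [0.0, -0.0, -1.0]]
contact_force: [-0.2, -0.4, 0.7]
gripper_width: 0.6
```

View pics/w14.png

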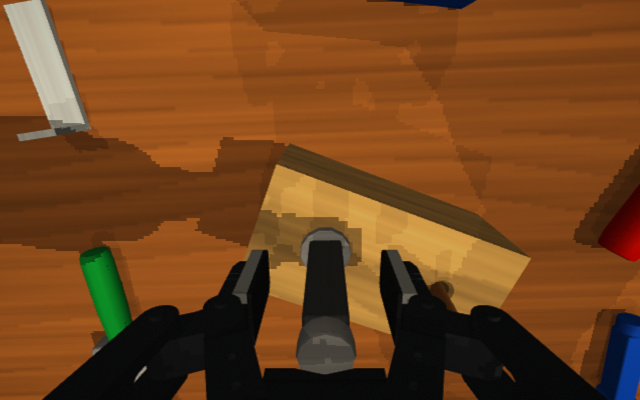

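The punch (cap 326,345; collar 326,247) stands free between the open pads (265,270) and (385,270), and the collar lies on the block. Retreating straight up.

```bash
python3 -m creep '{"delta_pos": [[0,0,-0.8],[0,0,-2],[0,0,-3.6],[0,0,-5.2],[0,0,-6.4]], "turn": [0,0,0,0,0], "gripper": [60,60,60,60,60]}'
python3 - <<'E'
from h import *
for i in range(6):s,p=shot('wrist','w15')
print(s['time'],s['eef_pos'],s['contact_force'])
s,q=shot('scene','s15')
print(onz(p,[[0,0]],65)*0 if 0 else '')
show('punch_grip',p);show('scriber_mid',p)
a=cv2.resize(p['image'][140:220,275:405,::-1],(780,480),interpolation=cv2.INTER_CUBIC);cv2.imwrite('pics/c15.png',a)
cv2.imwrite('pics/c15s.png',cv2.resize(q['image'][145:220,335:435,::-1],(800,600),interpolation=cv2.INTER_CUBIC))
E
```

```text
time: 20.25
eef_pos: [538.6, 161.8, 243.5]
eef_rot: [[-0.999, 0.037, 0.002], [0.037, 0.999, 0.001], [-0.001, 0.001, -1.0]]
contact_force: [0.0, 0.2, -0.1]
gripper_width: 0.598
20.5 [537.94617942 161.81633965 240.35874175] [-0.0752105   0.24451979 -0.44372795]

punch_grip [535.7 161.1  99.6] 0.95 [323. 180.]
punch_grip [674.7 390.7  10.7] 0.63 [514. 264.]
scriber_mid [565.3 218.7  49.8] 0.48 [380. 193.]
```

View pics/c15.png

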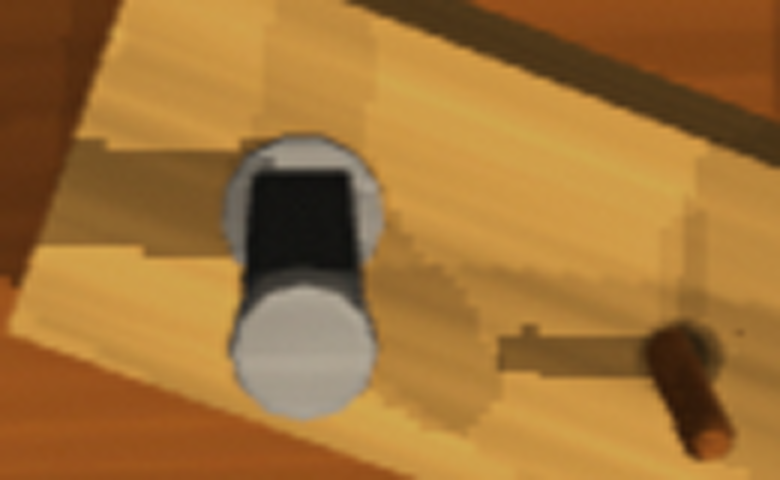

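View pics/c15s.png

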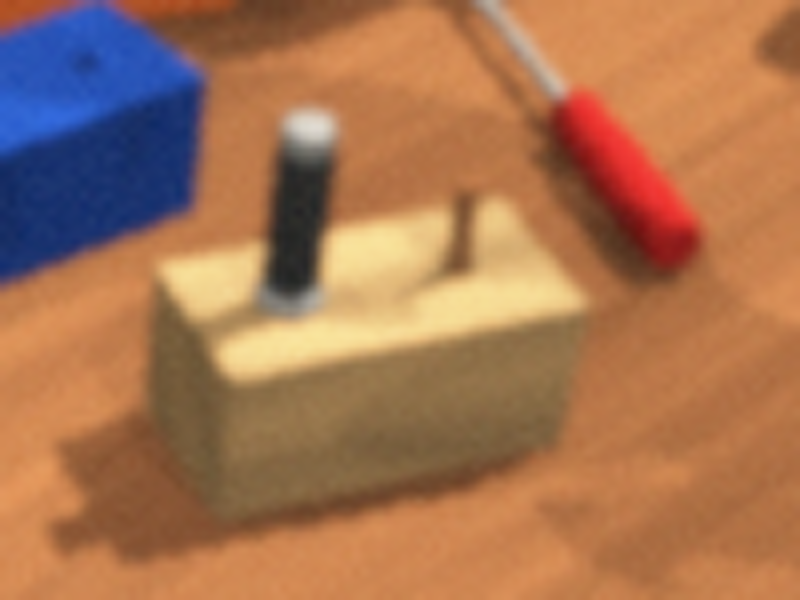

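View pics/s15.png

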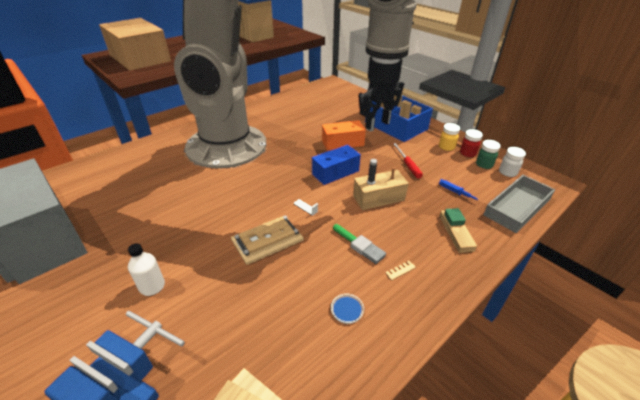

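The punch is upright with its collar flat on the block at scene (372,180), and the pencil is still standing at (392,172). Everything else is where it was. Handing in.

```bash
python3 -c "
from station import ticket
print(ticket.finish_job())"
```

```text
the job is handed in; nothing more can be done
None
```

The centre punch snapped once, in the small round template hole, and is back upright and fully home in the wooden block. I handed the job in at about 20.6 s, well under the 72 s limit.

- **Press:** First touch came at TCP z about 84.5. The force peaked near 12.7 N above baseline at z 77.8, then dropped to about 4.5 N by z 75.4. I read that as the snap being complete. No reading came near 18 N, though I only saw the force at the end of each step.
- **Return:** The collar touched the block at the same TCP height (81.4) as the original grasp. It took at most about 14 N of downward push before I let go.
- **Last checks:** The wrist and scene pictures show the punch upright with its collar flat on the block, the pencil still standing, and nothing else moved. The robot was clear, with no contact force.
- **Disagreements:**
  - The punch's x offset in the gripper differed by 1–2 mm between views, so I corrected it by eye at the holes.
  - Travel from first touch to the force peak was about 6.7 mm against the listed 5.5 mm. That may be a slight slip in the grip, though the unchanged seating height suggests any slip was small.

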